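Complete the round gift tin

ROBOT

A 7-joint arm with a two-finger parallel gripper is mounted at the origin on a cart in front of the work surface, level with it; the furniture and walls round the work are solid. World frame = base frame: x ahead of the robot, y to its left, z up, the work surface at z = 0. Lengths are in m, angles in rad, forces in N, time in s.
With the tool pointing down it reaches from about 0.4 to 0.85 m from the base axis. Payload 6.9 kg.
Tool frame: the origin (TCP) lies at the very end of the fingers, on their centre line; the grasp point (between the pads) lies 19 mm behind it; z points along the fingers, y is the direction in which the jaws open and shut (so a half turn about z gives the same grasp; the last joint's range is limited). The gripper opens to 85 mm and grips with 20 to 120 N. Pads are 22 mm wide; open, the fingers measure 114 mm over their backs; the gripper's body (76 mm by 85 mm) begins 54 mm behind the grasp point. The pads swing forward as they close: fully open they stand 13 mm farther back than shut.
Start: joints at [1.3, 0.507, -0.238, 1.5, 0.126, 1.149, -0.155], TCP at [0.23, -0.581, 0.231] pointing down, gripper open.
Joint ranges: [-3.08, 3.08], [-0.24, 2.05], [-1.43, 1.35], [0, 2.5], [-1.52, 4.66], [0.17, 1.96], [-2.89, 2.89]. Speed limits (rad/s): [2.39, 2.39, 3.14, 3.14, 3.14, 3.14, 3.14].

INTERFACE

Orientations are given as a unit quaternion [x, y, z, w].
In Python, from workcell import arm, snapshot, ticket gives the robot as it stands.
- The arm moves only by the tool send_rows, never from a script. Its argument "motion" is a list of rows, each a list of 3 entries, a list of its own where there are three numbers: the turn, a rotation vector about the tool's x, y, z in rad, then the shift along the tool's x, y, z in mm, then the opening, from 0 (shut) to 1 (fully open). A call has exactly 8 rows; each row shifts and turns the commanded pose from where the row before left it, along the tool's axes as they then stand; what a row does not reach is not made up. A row lasts 1/10 s, in which the tool goes at most 50 mm and 8.59 degrees, less where a joint would pass 70% of its speed; a pose out of reach is approached as far as the arm can. A call with a gripper value outside its range is refused whole. The fingers move at their own pace and stop on an object; "grip_force" is the grip in N (left out, the last holds). Time passes only in rows, so rows that do not move let the fingers close, or fill a call up. It gives the time, the measured TCP pose, the force and the opening at its end, in the units of the state.
- arm.get_state(): the state, without advancing time (a new reading comes with each control period).
- snapshot(name): name is "side" or "top" or "wrist"; returns a dict with "image" (480x640x3 uint8, red, green, blue), "depth" (480x640 float32, m along the optical axis (not along the pixel's ray), 0 where there is no reading), "fx", "fy", "cx", "cy" (pixels), "camera_from_world" (4x4, takes a point from world to camera coordinates). Camera axes: x right, y down, z forward; pixel columns grow to the right and rows downward; lengths in m; the calibration is good to about 2 mm. The wrist camera is an equidistant fisheye: a pixel r from the principal point sees the ray r / f radians off the axis. A picture is of the moment at which its call begins.
- ticket.sign_off(): hands the job in, once; it reports no verdict.
The state is a dict: "time": time; "joint_positions": joint angles; "joint_vel": joint speeds; "effort": joint torques, N m; "tool_pos": TCP position; "eef_rot": TCP orientation; "wrist_force": force on the tool from outside, world axes, zero at the start; "torque": the same for the moment, N m; "opening": finger opening in m.
Only numpy, scipy, OpenCV 4.12 (cv2) and the standard library are available. Lean on these libraries where they do the work, as an engineer would, in place of code of your own. Each camera call takes 0.05 s, during which the arm holds its last target. There are 200 camera calls.

TASK

Finish packing the round gift tin: set the two loose amber bottles upright in the open stretch of the ring, so that all six bottles stand flat on the tin's floor in a ring around the white centre pot. Last of all, once both bottles are in, seat the white ceramic diffuser upright, rounded foot down, fully home in the dished top of the centre pot. Leave the closed round tub, the stack of cards and the pad of notes where they are.

Things in the scene. Friction and masses are not known exactly. Their poses are not given: they have to be found in the camera images.
- tin_floor (a point): centre of the inner floor of the shallow round metal gift tin: inner diameter 140 mm, outer 145 mm; the floor lies 3 mm above the worktop, the rim 22 mm above the floor. Fixed to the worktop; x and y point in no particular direction. It is just wide enough for six bottles in a ring around the centre pot, centres about 46 mm from the tin's centre and 60 degrees apart, about 3 mm free between neighbours
- packed_0_mid (a point): squat round amber bottle: body 43 mm in diameter and 31 mm high, its foot bevelled (34 mm across underneath, full width from 7 mm up), with a slim upright black cap 15 mm in diameter from 31 to 60 mm above its underside. The point is its centre, on its axis 30 mm above its underside; z points up its axis. 60 g nominal. Loose; already stands in the tin, one of four side by side in the ring; they leave one open stretch of the ring, with room for two more bottles.
- packed_1_mid (a point): squat round amber bottle: body 43 mm in diameter and 31 mm high, its foot bevelled (34 mm across underneath, full width from 7 mm up), with a slim upright black cap 15 mm in diameter from 31 to 60 mm above its underside. The point is its centre, on its axis 30 mm above its underside; z points up its axis. 60 g nominal. Loose; already stands in the tin, one of four side by side in the ring; they leave one open stretch of the ring, with room for two more bottles.
- packed_2_mid (a point): squat round amber bottle: body 43 mm in diameter and 31 mm high, its foot bevelled (34 mm across underneath, full width from 7 mm up), with a slim upright black cap 15 mm in diameter from 31 to 60 mm above its underside. The point is its centre, on its axis 30 mm above its underside; z points up its axis. 60 g nominal. Loose; already stands in the tin, one of four side by side in the ring; they leave one open stretch of the ring, with room for two more bottles.
- packed_3_mid (a point): squat round amber bottle: body 43 mm in diameter and 31 mm high, its foot bevelled (34 mm across underneath, full width from 7 mm up), with a slim upright black cap 15 mm in diameter from 31 to 60 mm above its underside. The point is its centre, on its axis 30 mm above its underside; z points up its axis. 60 g nominal. Loose; already stands in the tin, one of four side by side in the ring; they leave one open stretch of the ring, with room for two more bottles.
- bottle_a_mid (a point): squat round amber bottle: body 43 mm in diameter and 31 mm high, its foot bevelled (34 mm across underneath, full width from 7 mm up), with a slim upright black cap 15 mm in diameter from 31 to 60 mm above its underside. The point is its centre, on its axis 30 mm above its underside; z points up its axis. 60 g nominal. Starts upright on the worktop outside the tin; to be packed. Same as the other loose bottle; either may take either place.
- bottle_b_mid (a point): squat round amber bottle: body 43 mm in diameter and 31 mm high, its foot bevelled (34 mm across underneath, full width from 7 mm up), with a slim upright black cap 15 mm in diameter from 31 to 60 mm above its underside. The point is its centre, on its axis 30 mm above its underside; z points up its axis. 60 g nominal. Starts upright on the worktop outside the tin; to be packed. Same as the other loose bottle; either may take either place.
- pot_dish (a point): white ceramic centre pot, 43 mm in diameter, 36 mm high, loose, standing in the middle of the tin; the point is the centre of the floor of its dished top, 27 mm above the pot's underside. The dish is 9 mm deep, about 26 mm across at its floor, widening to 39 mm at its rim. z points up. 150 g nominal
- diffuser_mid (a point): white ceramic scent diffuser, 58 mm high: rounded foot (22 mm across underneath, swelling to 35 mm at 9 mm up, fits the pot's dish and rests on the dish's floor), above it a straight round stem 24 mm in diameter from 18 to 54 mm up. Starts upright on the worktop. z points up its axis. 80 g nominal. The point is its centre, on the axis 29 mm above its underside
- diffuser_foot (a point): centre of the underside of the scent diffuser
- wax_pot: closed round tub, 91 mm in diameter, 44 mm high; bystander, origin at the centre of its underside, to be left where it is
- card_stack: white stack of cards, 55x89x17 mm; bystander, origin at the centre of its underside, to be left where it is
- sticky_notes: square yellow pad of notes, 77x77x15 mm; bystander, origin at the centre of its underside, to be left where it is
There are look-alikes about, which are no part of the job. Leave any yellow look-alike of the part that bears diffuser_mid alone. Leave any green look-alike of the part that bears packed_2_mid alone.

How it is judged:
On the way, in this order (a step that is already met when the one before it is completed fails the run):
1. both loose bottles stand flat on the tin's floor, all six in a ring around the centre pot (horizontal distance between each of packed_0_mid, packed_1_mid, packed_2_mid, packed_3_mid, bottle_a_mid, bottle_b_mid and tin_floor below 0.056 m and z of each of packed_0_mid, packed_1_mid, packed_2_mid, packed_3_mid, bottle_a_mid, bottle_b_mid in the frame of tin_floor below 0.0325 m and angle between each of packed_0_mid, packed_1_mid, packed_2_mid, packed_3_mid, bottle_a_mid, bottle_b_mid, pot_dish's own z axis and vertical below 0.08 rad and horizontal distance between pot_dish and tin_floor below 0.012 m and z of pot_dish in the frame of tin_floor below 0.0295 m), for 0.2 s.
2. the diffuser sits upright in the dish of the centre pot (horizontal distance between diffuser_foot and pot_dish below 0.005 m and z of diffuser_foot in the frame of pot_dish between -0.004 and 0.003 m and angle between diffuser_foot's own z axis and vertical below 0.1 rad), for 0.2 s.
At the end, for the whole second after the job is handed in: All six bottles stand in the tin, upright within 0.08 rad, undersides within 2.5 mm of its floor, axes within 56 mm of its centre; the centre pot stands likewise, within 12 mm of the tin's centre; the diffuser's foot is within 5 mm of the dish's axis and 3 mm of its floor, upright within 0.1 rad (all of step 1 and all of step 2); the robot touches nothing.
It fails at once if closed round tub moved more than 30 mm (distance of wax_pot from where it was at the start of the episode above 0.03 m).
It fails at once if white stack of cards moved more than 30 mm (distance of card_stack from where it was at the start of the episode above 0.03 m).
It fails at once if square yellow pad of notes moved more than 30 mm (distance of sticky_notes from where it was at the start of the episode above 0.03 m).
It also fails if it takes over 62 s, if anything falls off the work surface, if the arm or the gripper's body presses on something with over 40 N, if the wrist force passes 120 N, or if a joint passes its speed limit or range.

## Working session

There is one attempt and no reset: what is moved stays moved. The work goes in short steps, Python scripts to look and compute and a tool call to move; the robot and the scene stay as the last step left them, time stands still between calls to the robot, and variables do not carry over. Pictures are saved under pics/ and viewed, about 8 in all and at most 12, crops included, and the job is handed in when it is done.

Besides the shell and the picture viewer there is one more tool, called after "Emit:" as name(argument=value, ...), one argument or row to a line, values as JSON. send_rows: Moves the arm, as the interface text tells. Its arguments: {"type":"object","properties":{"motion":{"type":"array"},"grip_force":{"type":"number"}},"required":["motion"]}

```bash
ls; mkdir -p pics; python3 - <<'E'
from workcell import arm, snapshot
import cv2, numpy as np
s=arm.get_state(); print(s)
for n in ("side","top"):
    d=snapshot(n); cv2.imwrite(f"pics/{n}0.png",d["image"][...,::-1]); np.savez(f"{n}0.npz",**d)
    print(n,d["fx"],d["fy"],d["cx"],d["cy"],np.round(d["camera_from_world"],3).tolist())
E
```

```text
pics
{'time': 0.0, 'joint_positions': array([ 1.29953133,  0.5083142 , -0.23754612,  1.50113265,  0.12568569,
        1.14887713, -0.15480829]), 'joint_vel': array([-0.00057236, -0.00012594,  0.00111665, -0.00150925, -0.0002486 ,
        0.00019496,  0.00098353]), 'effort': array([-1.07014508e-03, -6.20595145e+01, -2.18621470e+00, -2.49650055e+01,
        1.29209901e-02,  1.20500335e-02, -6.84069164e-05]), 'tool_pos': array([ 0.22970785, -0.58072379,  0.23044514]), 'eef_rot': array([ 9.82306020e-01,  1.87280870e-01, -1.67842836e-04, -8.55117410e-04]), 'wrist_force': array([-0.05972405, -0.66702718,  0.30604933]), 'torque': array([-0.048793  ,  0.01892684, -0.00648333]), 'opening': 0.08554809698201654}
side 504.2347514303604 504.2347514303604 319.3397969889275 233.82529250435175 [[-0.892, -0.451, -0.004, 0.447], [-0.225, 0.452, -0.863, 0.188], [0.391, -0.77, -0.505, 0.837], [0.0, 0.0, 0.0, 1.0]]
top 534.6878177064999 534.6878177064999 318.40594225740404 235.51908957149652 [[0.016, -1.0, 0.018, -0.055], [-0.988, -0.019, -0.152, 0.503], [0.153, -0.016, -0.988, 1.195], [0.0, 0.0, 0.0, 1.0]]
```

View pics/top0.png

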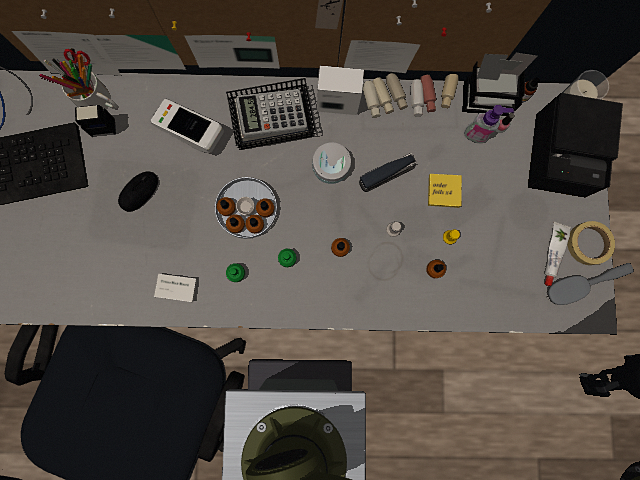

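View pics/side0.png

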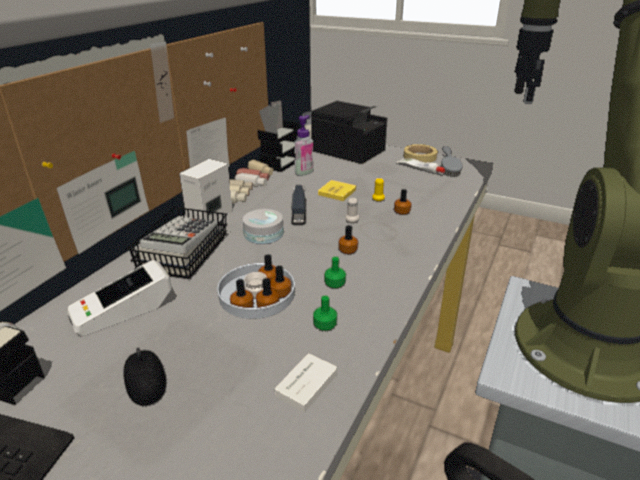

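The top view shows the tin at about (247,208) and the four packed bottles at (227,205), (265,207), (235,224) and (255,224), so the open stretch is at the top of the ring. The loose amber bottles are at (341,246) and (437,268). The white diffuser is at (396,228). The look-alikes are yellow at (452,237) and green at (235,272) and (288,257). There is a faint ring at (386,262). The white piece and the amber bottles fit by colour, and an enlarged crop will confirm it.

```bash
cat > h.py <<'E'
import numpy as np, cv2
def cloud(d):
    v,u=np.mgrid[:480,:640]; z=d["depth"]
    P=np.stack([(u-d["cx"])/d["fx"]*z,(v-d["cy"])/d["fy"]*z,z],-1)
    T=np.linalg.inv(d["camera_from_world"]); W=P@T[:3,:3].T+T[:3,3]
    W[z==0]=np.nan; return W
def ray(d,u,v,h):
    T=np.linalg.inv(d["camera_from_world"]); r=T[:3,:3]@[(u-d["cx"])/d["fx"],(v-d["cy"])/d["fy"],1]
    return T[:3,3]+r*(h-T[2,3])/r[2]
E
python3 - <<'E'
from h import *
d=np.load("top0.npz"); W=cloud(d); hsv=cv2.cvtColor(d["image"],cv2.COLOR_RGB2HSV)
am=((hsv[...,0]<16)&(hsv[...,1]>150)&(hsv[...,2]>60))
for n,(u,v) in dict(a=(341,246),b=(437,268),diff=(396,228),p0=(227,205),p1=(265,207),p2=(235,224),p3=(255,224),pot=(246,206),yel=(452,237),g1=(235,272),g2=(288,257)).items():
    w=W[v-14:v+15,u-14:u+15].reshape(-1,3); m=am[v-14:v+15,u-14:u+15].ravel()
    if n[0] in'pd' : w=W[v-9:v+10,u-9:u+10].reshape(-1,3);
    t=w[w[:,2]>np.nanmax(w[:,2])-.012]
    print(n,'max z %.3f'%np.nanmax(w[:,2]),'top pts',len(t),np.round(np.nanmean(t,0),4), np.round((np.nanmin(t,0)+np.nanmax(t,0))/2,4))
w=W[160:250,200:290]; w=w.reshape(-1,3); print('floor around',np.nanmedian(W[230:240,310:330,2]))
w=W[170:245,208:288].reshape(-1,3); t=w[(w[:,2]>.018)&(w[:,2]<.029)]; 
for _ in range(6):
    A=np.c_[t[:,:2],np.ones(len(t))]; s=np.linalg.lstsq(A,(t[:,:2]**2).sum(1),rcond=None)[0]; c=s[:2]/2; R=np.sqrt(s[2]+c@c)
    r=np.linalg.norm(t[:,:2]-c,axis=1); print(c,R,len(t)); t=t[abs(r-.0715)<.006]
print("ring386",np.round(W[262,366:408:3],3)[:,2], ray(d,386,262,0))
i=d["image"]; cv2.imwrite("pics/crop.png",np.vstack([cv2.resize(i[170:250,200:300],None,fx=4,fy=4)[...,::-1],cv2.resize(i[215:285,320:470],(400,187))[...,::-1]]))
im=cv2.resize(i[170:290,205:475],(800,356),interpolation=cv2.INTER_CUBIC); cv2.imwrite("pics/crop.png",im[...,::-1])
E
```

```text
a max z 0.065 top pts 35 [ 0.4802 -0.0976  0.0605] [ 0.4797 -0.0975  0.0595]
b max z 0.065 top pts 38 [ 0.4335 -0.3215  0.0604] [ 0.4339 -0.322   0.0599]
diff max z 0.062 top pts 87 [ 0.5257 -0.2224  0.0574] [ 0.5268 -0.2232  0.0564]
p0 max z 0.067 top pts 38 [0.5715 0.1721 0.0618] [0.5711 0.1724 0.062 ]
p1 max z 0.067 top pts 37 [0.5703 0.0802 0.0629] [0.5704 0.0804 0.062 ]
p2 max z 0.069 top pts 35 [0.5306 0.1487 0.0631] [0.5314 0.1485 0.0631]
p3 max z 0.068 top pts 36 [0.5307 0.1035 0.0633] [0.5304 0.1029 0.0623]
pot max z 0.045 top pts 109 [0.5739 0.1255 0.0374] [0.5719 0.1252 0.039 ]
yel max z 0.064 top pts 82 [ 0.5105 -0.357   0.0576] [ 0.5106 -0.3578  0.0578]
g1 max z 0.065 top pts 39 [0.4166 0.144  0.0599] [0.4164 0.1442 0.0597]
g2 max z 0.064 top pts 36 [0.4533 0.0257 0.0603] [0.4534 0.026  0.059 ]
floor around 0.00018925524950352823
[0.5740414  0.12669958] 0.05970755551126544 539
[0.57156282 0.12583163] 0.07033293593677829 313
[0.57119693 0.12566099] 0.07065578208275201 297
[0.57115785 0.125604  ] 0.07071307406973382 294
[0.57112693 0.12561498] 0.0707311621235779 293
[0.57112693 0.12561498] 0.0707311621235779 293
ring386 [ 0.007  0.001 -0.007  0.001  0.004  0.002  0.002 -0.     0.002  0.004
  0.    -0.002  0.001  0.001] [ 0.44920461 -0.20826457  0.        ]
```

View pics/crop.png

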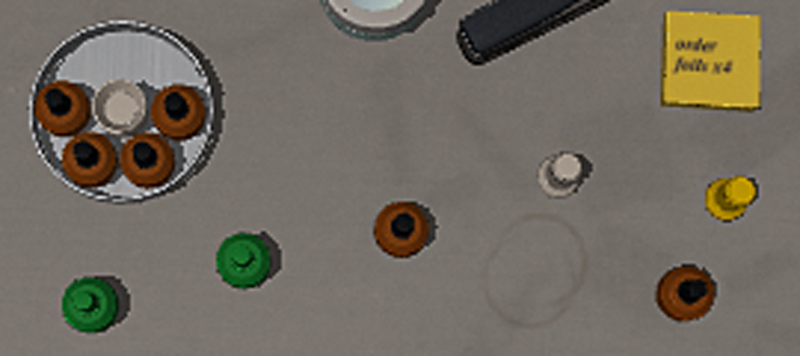

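The crop confirms both amber bottles and the white diffuser. The yellow and green pieces are the look-alikes, and the faint ring is only a stain. The measured heights match the sizes given: caps at about 60 mm, diffuser at about 58 mm, tin radius at about 71 mm. I'm going to bottle b now.

Emit:
send_rows(
  motion=[
    [[0,0,0.126],[0,0,0],0.5],
    [[0,0,0.126],[0,0,0],0.5],
    [[0,0,0.125],[0,0,0],0.5],
    [[0,0,0],[29,-37,8],0.5],
    [[0,0,0],[29,-37,8],0.5],
    [[0,0,0],[29,-37,8],0.5],
    [[0,0,0],[29,-37,8],0.5],
    [[0,0,0],[29,-37,8],0.5],
  ],
  grip_force=40,
)

```text
time: 0.9
tool_pos: [0.3757, -0.3945, 0.1908]
eef_rot: [1.0, -0.0, -0.0, -0.0]
wrist_force: [0.8, -0.2, -0.3]
opening: 0.0429
```

Emit:
send_rows(
  motion=[
    [[0,0,0],[20,-24,25],0.5],
    [[0,0,0],[20,-24,25],0.5],
    [[0,0,0],[18,-25,25],0.5],
    [[0,0,0],[0,0,0],0.5],
    [[0,0,0],[0,0,0],0.5],
    [[0,0,0],[0,0,0],0.5],
    [[0,0,0],[0,0,0],0.5],
    [[0,0,0],[0,0,0],0.5],
  ],
)

```text
time: 1.7
tool_pos: [0.4326, -0.3244, 0.1169]
eef_rot: [1.0, -0.001, 0.0, 0.0]
wrist_force: [0.3, -0.1, 0.5]
opening: 0.0424
```

```bash
python3 - <<'E'
from workcell import arm, snapshot
import cv2, numpy as np
d=snapshot("wrist"); np.savez("w1.npz",**d); cv2.imwrite("pics/w1.png",d["image"][...,::-1])
print(arm.get_state()["tool_pos"],d["fx"],d["cx"],d["cy"],np.round(d["camera_from_world"],3).tolist())
E
```

```text
[ 0.43264321 -0.32417164  0.11683207] 371.64829954431775 318.63999081873766 229.3113237661511 [[-0.002, -1.0, 0.001, -0.324], [-0.951, 0.002, 0.309, 0.408], [-0.309, -0.0, -0.951, 0.405], [0.0, 0.0, 0.0, 1.0]]
```

View pics/w1.png

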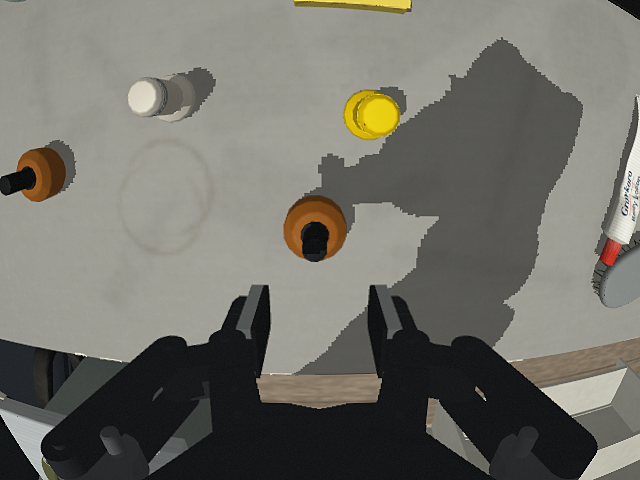

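The wrist view shows bottle b with its cap centred at u≈315. That gives y≈-0.322, in agreement with the top view. Descending.

Emit:
send_rows(
  motion=[
    [[0,0,0],[1,-2,20],0.5],
    [[0,0,0],[0,0,30],0.5],
    [[0,0,0],[0,0,30],0.5],
    [[0,0,0],[0,0,1],0.5],
    [[0,0,0],[0,0,0],0],
    [[0,0,0],[0,0,0],0],
    [[0,0,0],[0,0,0],0],
    [[0,0,0],[0,0,0],0],
  ],
)

```text
time: 2.55
tool_pos: [0.4348, -0.3219, 0.0368]
eef_rot: [1.0, -0.0, 0.001, 0.001]
wrist_force: [-0.8, -0.1, 7.4]
opening: 0.0138
```

Emit:
send_rows(
  motion=[
    [[0,0,0],[0,0,0],0],
    [[0,0,0],[0,0,-40],0],
    [[0,0,0],[0,0,-45],0],
    [[0,0,0],[8,-20,-15],0],
    [[0,0,0],[15,-40,0],0],
    [[0,0,0],[15,-40,0],0],
    [[0,0,0],[15,-40,0],0],
    [[0,0,0],[15,-40,0],0],
  ],
)

```text
time: 3.35
tool_pos: [0.5024, -0.1397, 0.136]
eef_rot: [1.0, -0.0, 0.001, 0.0]
wrist_force: [0.9, -0.3, 0.4]
opening: 0.0134
```

Emit:
send_rows(
  motion=[
    [[0,0,0],[15,-40,0],0],
    [[0,0,0],[15,-40,0],0],
    [[0,0,0],[15,-40,0],0],
    [[0,0,0],[15,-40,0],0],
    [[0,0,0],[15,-40,0],0],
    [[0,0,0],[15,-40,0],0],
    [[0,0,0],[15,-40,0],0],
    [[0,0,0],[0,0,0],0],
  ],
)

```text
time: 4.15
tool_pos: [0.6077, 0.1474, 0.1358]
eef_rot: [1.0, 0.004, 0.001, -0.003]
wrist_force: [-1.2, 0.6, -1.5]
opening: 0.0138
```

```bash
python3 - <<'E'
from workcell import arm, snapshot
import cv2, numpy as np
d=snapshot("wrist"); np.savez("w2.npz",**d); cv2.imwrite("pics/w2.png",d["image"][...,::-1])
s=arm.get_state();print(s["tool_pos"],s["opening"],s["wrist_force"])
E
```

```text
[0.60712642 0.14315416 0.1355332 ] 0.013280421501543547 [-1.28567746 -0.1070751  -1.31528475]
```

View pics/w2.png

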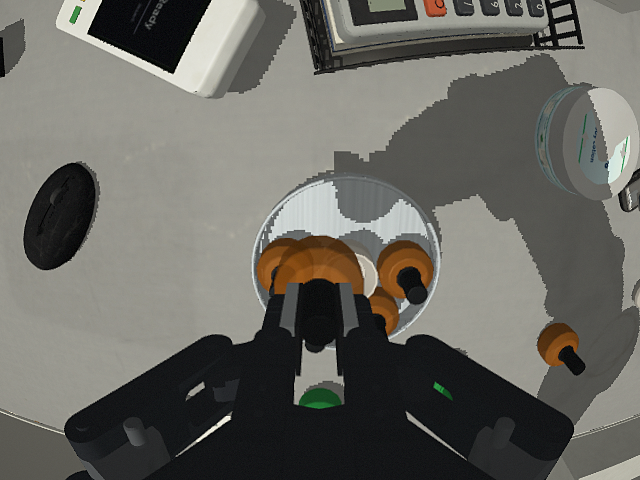

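```bash
cat >> h.py <<'E'
def fray(d,u,v,h):
    x,y=(u-d["cx"])/d["fx"],(v-d["cy"])/d["fy"]; t=np.hypot(x,y); s=np.sinc(t/np.pi)
    T=np.linalg.inv(d["camera_from_world"]); r=np.stack([x*s,y*s,np.cos(t)],-1)@T[:3,:3].T
    return T[:3,3]+r*((h-T[2,3])/r[...,2])[...,None]
def fcloud(d):
    v,u=np.mgrid[:480,:640]; x,y=(u-d["cx"])/d["fx"],(v-d["cy"])/d["fy"]; t=np.hypot(x,y)
    k=np.sinc(t/np.pi)/np.cos(t); z=d["depth"]; P=np.stack([x*k*z,y*k*z,z],-1)
    T=np.linalg.inv(d["camera_from_world"]); W=P@T[:3,:3].T+T[:3,3]; W[z==0]=np.nan; return W
def circ(t,R0,n=6,tol=.004):
    t=t[np.isfinite(t[:,0])]
    for _ in range(n):
        s=np.linalg.lstsq(np.c_[t[:,:2],np.ones(len(t))],(t[:,:2]**2).sum(1),rcond=None)[0]; c=s[:2]/2; R=np.sqrt(s[2]+c@c)
        t=t[abs(np.linalg.norm(t[:,:2]-c,axis=1)-R0)<tol]
    return np.round(c,4),round(R,4),len(t)
E
python3 - <<'E'
from h import *
d=dict(np.load("w2.npz")); W=fcloud(d); hsv=cv2.cvtColor(d["image"],cv2.COLOR_RGB2HSV)
am=((hsv[...,0]<16)&(hsv[...,1]>150)&(hsv[...,2]>40))
w=W.reshape(-1,3); c0=np.array([.571,.1256]); r=np.linalg.norm(w[:,:2]-c0,axis=1)
print("rim",circ(w[(w[:,2]>.019)&(w[:,2]<.03)&(abs(r-.0715)<.008)],.0715))
b=w[am.ravel()&(w[:,2]>.09)]; print("held body",len(b),np.nanmin(b,0),np.nanmax(b,0))
print("shoulder fit",circ(b[b[:,2]>.10],.0215,3))
for n,(u,v) in dict(p1=(417,293)).items(): print(n,fray(d,np.array(u),np.array(v),.063))
pot=w[(w[:,2]>.033)&(w[:,2]<.043)&(r<.03)&~am.ravel()]; print("pot",len(pot),circ(pot,.0205))
E
```

```text
rim (array([0.5732, 0.1261]), np.float64(0.0707), 2083)
held body 3367 [0.60673741 0.12657193 0.10611886] [0.63011023 0.16845027 0.15478358]
shoulder fit (array([0.6113, 0.1472]), np.float64(0.0193), 569)
p1 [0.57433654 0.08127172 0.063     ]
pot 368 (array([0.5741, 0.1244]), np.float64(0.0184), 188)
```

Emit:
send_rows(
  motion=[
    [[0,0,0],[5,-6,0],0],
    [[0,0,0],[0,0,25],0],
    [[0,0,0],[0,0,20],0],
    [[0,0,0],[0,0,10],0],
    [[0,0,0],[0,0,0],0],
    [[0,0,0],[0,0,0],0],
    [[0,0,0],[0,0,0],0],
    [[0,0,0],[0,0,0],0],
  ],
)

```text
time: 5.0
tool_pos: [0.6127, 0.1448, 0.0814]
eef_rot: [1.0, -0.0, 0.001, -0.0]
wrist_force: [0.3, 0.2, -0.5]
opening: 0.0134
```

Emit:
send_rows(
  motion=[
    [[0,0,0],[0,-4,8],0],
    [[0,0,0],[0,0,10],0],
    [[0,0,0],[0,0,7],0],
    [[0,0,0],[0,0,5],0],
    [[0,0,0],[0,0,5],0],
    [[0,0,0],[0,0,3],0],
    [[0,0,0],[0,0,2],0],
    [[0,0,0],[0,0,0],0],
  ],
)

```text
time: 5.8
tool_pos: [0.6122, 0.1488, 0.0402]
eef_rot: [1.0, -0.0, 0.0, -0.0]
wrist_force: [-0.6, 0.1, -1.0]
opening: 0.0135
```

Emit:
send_rows(
  motion=[
    [[0,0,0],[0,0,1],0],
    [[0,0,0],[0,0,0],0],
    [[0,0,0],[0,0,0],0.33],
    [[0,0,0],[0,0,0],0.33],
    [[0,0,0],[0,0,0],0.33],
    [[0,0,0],[0,0,-25],0.33],
    [[0,0,0],[0,0,-40],0.33],
    [[0,0,0],[0,0,-40],0.4],
  ],
)

```text
time: 6.6
tool_pos: [0.6116, 0.1487, 0.1449]
eef_rot: [1.0, -0.0, -0.001, 0.0]
wrist_force: [1.1, -0.7, 0.5]
opening: 0.0345
```

```bash
cat > chk.py <<'E'
import sys; from h import *; from workcell import arm,snapshot
n=sys.argv[1]; d=snapshot("top"); np.savez(n+".npz",**d); W=cloud(d); s=arm.get_state(); print(s["tool_pos"],s["opening"])
reg=d["image"][165:255,200:295]; cv2.imwrite(f"pics/{n}.png",cv2.resize(reg,(760,720),interpolation=cv2.INTER_CUBIC)[:600,:,::-1])
w=W.reshape(-1,3); r=np.linalg.norm(w[:,:2]-[.572,.126],axis=1)
t=w[(w[:,2]>.05)&(w[:,2]<.075)&(r<.062)]
if len(t)>=6:
    k=min(6,len(t)); lab=np.full(len(t),-1); g=0
    for i in range(len(t)):
        if lab[i]<0:
            m=(np.linalg.norm(t[:,:2]-t[i,:2],axis=1)<.017)&(lab<0); lab[m]=g; g+=1
    for j in range(g):
        q=t[lab==j]
        if len(q)>8: print(len(q),np.round(q.mean(0),4),'rad %.1f ang %.0f'%(1e3*np.hypot(q[:,0].mean()-.572,q[:,1].mean()-.126),np.degrees(np.arctan2(q[:,1].mean()-.126,q[:,0].mean()-.572))),'max z %.4f p90 %.4f'%(q[:,2].max(),np.percentile(q[:,2],80)))
p=w[(w[:,2]>.03)&(w[:,2]<.046)&(r<.021)]; print("pot",len(p),np.round(p.mean(0),4))
E
python3 chk.py t2
```

```text
[0.61499364 0.1497078  0.15252385] 0.03442302092824512
pot 0 [nan nan nan]chk.py:14: RuntimeWarning: Mean of empty slice.
  p=w[(w[:,2]>.03)&(w[:,2]<.046)&(r<.021)]; print("pot",len(p),np.round(p.mean(0),4))
  ret = um.true_divide(
```

Emit:
send_rows(
  motion=[
    [[0,0,0],[-22,41,0],0.5],
    [[0,0,0],[-22,41,0],0.5],
    [[0,0,0],[-22,41,0],0.5],
    [[0,0,0],[-22,41,0],0.5],
    [[0,0,0],[-22,41,10],0.5],
    [[0,0,0],[-22,41,20],0.5],
    [[0,0,0],[0,0,20],0.5],
    [[0,0,0],[0,0,0],0.5],
  ],
)

```text
time: 7.45
tool_pos: [0.4784, -0.0979, 0.0929]
eef_rot: [1.0, -0.002, -0.002, -0.0]
wrist_force: [-0.5, 0.8, -1.0]
opening: 0.0429
```

```bash
python3 chk.py t3; python3 - <<'E'
from h import *; from workcell import arm,snapshot
d=snapshot("wrist"); W=fcloud(d); s=arm.get_state(); print(s["tool_pos"])
hsv=cv2.cvtColor(d["image"],cv2.COLOR_RGB2HSV); am=((hsv[...,0]<16)&(hsv[...,1]>150)&(hsv[...,2]>40))
w=W.reshape(-1,3); m=(np.linalg.norm(w[:,:2]-[.48,-.0975],axis=1)<.03)
b=w[m&am.ravel()&(w[:,2]>.004)]; print(len(b),np.nanmin(b,0),np.nanmax(b,0),circ(b[b[:,2]<.03],.0215,3))
c=w[m&(w[:,2]>.052)&(w[:,2]<.066)]; print("cap",len(c),c.mean(0))
E
```

```text
[ 0.47986288 -0.0966204   0.09404544] 0.042781621971495994
42 [0.6108 0.1472 0.0614] rad 44.2 ang 29 max z 0.0678 p90 0.0653
41 [0.5709 0.1718 0.0625] rad 45.8 ang 91 max z 0.0694 p90 0.0663
38 [0.5703 0.0803 0.0619] rad 45.7 ang -92 max z 0.0675 p90 0.0639
40 [0.5301 0.1484 0.062 ] rad 47.6 ang 152 max z 0.0686 p90 0.0649
38 [0.5308 0.1033 0.0624] rad 47.1 ang -151 max z 0.0691 p90 0.0659
pot 170 [0.5733 0.1266 0.0354]
[ 0.48085187 -0.09587663  0.09475422]
2753 [ 0.46315569 -0.11849237  0.00777969] [ 0.50396454 -0.0771247   0.06080481] (array([ 0.4834, -0.0977]), np.float64(0.0194), 1136)
cap 693 [ 0.48372521 -0.09768782  0.05917657]
```

View pics/t3.png

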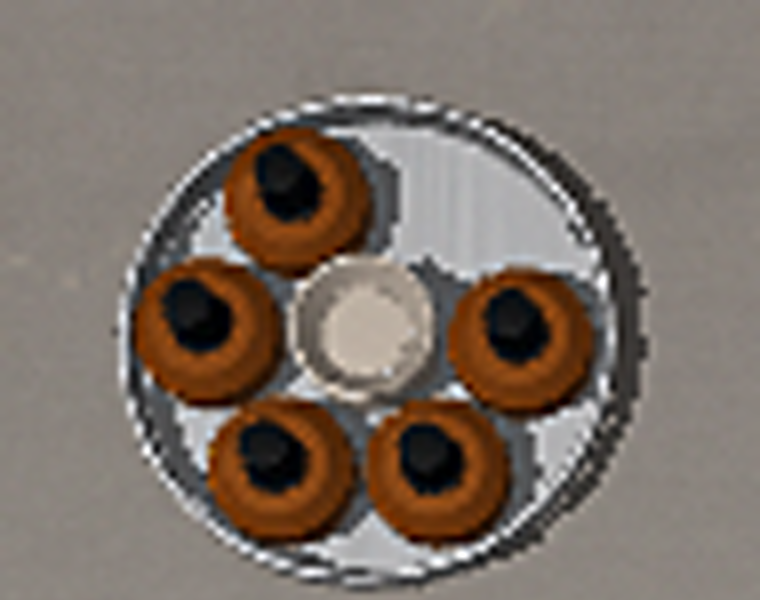

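The first bottle stands upright in the upper-left slot at crop (290,185). The remaining gap is at the upper right, around crop (450,200). Now bottle a.

Emit:
send_rows(
  motion=[
    [[0,0,0],[1,1,15],0.5],
    [[0,0,0],[0,0,25],0.5],
    [[0,0,0],[0,0,16],0.5],
    [[0,0,0],[0,0,0],0.5],
    [[0,0,0],[0,0,0],0],
    [[0,0,0],[0,0,0],0],
    [[0,0,0],[0,0,0],0],
    [[0,0,0],[0,0,0],0],
  ],
)

```text
time: 8.35
tool_pos: [0.4825, -0.0973, 0.0398]
eef_rot: [1.0, 0.0, 0.001, 0.0]
wrist_force: [-1.5, 2.4, 6.9]
opening: 0.0132
```

Emit:
send_rows(
  motion=[
    [[0,0,0],[0,0,-30],0],
    [[0,0,0],[0,0,-45],0],
    [[0,0,0],[10,-15,-25],0],
    [[0,0,0],[25,-40,0],0],
    [[0,0,0],[25,-40,0],0],
    [[0,0,0],[25,-40,0],0],
    [[0,0,0],[25,-40,0],0],
    [[0,0,0],[20,-25,0],0],
  ],
)

```text
time: 9.15
tool_pos: [0.6122, 0.1066, 0.1392]
eef_rot: [1.0, 0.001, 0.001, -0.001]
wrist_force: [-0.8, 0.4, -0.0]
opening: 0.0138
```

Emit:
send_rows(
  motion=[
    [[0,0,0],[0,0,0],0],
    [[0,0,0],[0,0,20],0],
    [[0,0,0],[0,0,20],0],
    [[0,0,0],[0,0,10],0],
    [[0,0,0],[0,0,0],0],
    [[0,0,0],[0,0,0],0],
    [[0,0,0],[0,0,0],0],
    [[0,0,0],[0,0,0],0],
  ],
)

```text
time: 9.95
tool_pos: [0.6119, 0.1023, 0.0896]
eef_rot: [1.0, -0.0, 0.001, -0.0]
wrist_force: [-0.0, -0.6, -0.4]
opening: 0.0134
```

```bash
python3 - <<'E'
from h import *; from workcell import arm,snapshot
print(arm.get_state()["tool_pos"])
d=snapshot("wrist"); W=fcloud(d); print(arm.get_state()["tool_pos"]); cv2.imwrite("pics/w4.png",d["image"][...,::-1])
hsv=cv2.cvtColor(d["image"],cv2.COLOR_RGB2HSV); am=((hsv[...,0]<16)&(hsv[...,1]>150)&(hsv[...,2]>40))
w=W.reshape(-1,3); b=w[am.ravel()&(w[:,2]>.047)&(w[:,2]<.1)]; print("held",len(b),np.nanmin(b,0),np.nanmax(b,0))
E
```

```text
[0.61191176 0.10227625 0.08956468]
[0.61180274 0.10232577 0.08939766]
held 3316 [0.53280022 0.0803829  0.04748551] [0.63349361 0.17906081 0.09853547]
```

View pics/w4.png

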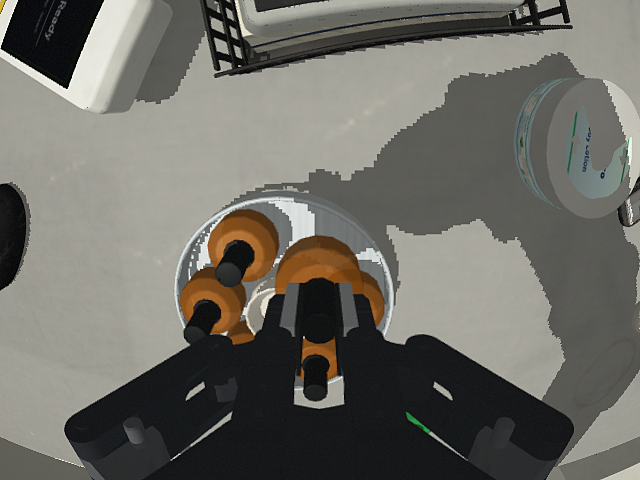

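The held bottle is centred over the last gap, next to the first placed bottle. Descending.

Emit:
send_rows(
  motion=[
    [[0,0,0],[0,-1,10],0],
    [[0,0,0],[0,0,10],0],
    [[0,0,0],[0,0,8],0],
    [[0,0,0],[0,0,6],0],
    [[0,0,0],[0,0,5],0],
    [[0,0,0],[0,0,5],0],
    [[0,0,0],[0,0,3],0],
    [[0,0,0],[0,0,0],0],
  ],
)

```text
time: 10.8
tool_pos: [0.6116, 0.1033, 0.0429]
eef_rot: [1.0, -0.0, 0.001, 0.0]
wrist_force: [-4.0, -0.4, 11.7]
opening: 0.0131
```

Emit:
send_rows(
  motion=[
    [[0,0,0],[0,0,0],0.33],
    [[0,0,0],[0,0,0],0.33],
    [[0,0,0],[0,0,0],0.33],
    [[0,0,0],[0,0,-25],0.33],
    [[0,0,0],[0,0,-40],0.33],
    [[0,0,0],[-10,30,-20],0.5],
    [[0,0,0],[-10,45,0],0.5],
    [[0,0,0],[-10,45,0],0.5],
  ],
)

```text
time: 11.6
tool_pos: [0.5815, -0.0173, 0.1274]
eef_rot: [1.0, 0.001, 0.001, -0.0]
wrist_force: [0.8, -0.3, -0.0]
opening: 0.0431
```

Emit:
send_rows(
  motion=[
    [[0,0,0],[-10,45,0],0.6],
    [[0,0,0],[-10,45,0],0.6],
    [[0,0,0],[-10,45,0],0.6],
    [[0,0,0],[-10,45,0],0.6],
    [[0,0,0],[-10,25,0],0.6],
    [[0,0,0],[-4,0,0],0.6],
    [[0,0,0],[0,0,0],0.6],
    [[0,0,0],[0,0,0],0.6],
  ],
)

```text
time: 12.4
tool_pos: [0.5279, -0.2201, 0.1265]
eef_rot: [1.0, 0.001, 0.0, -0.001]
wrist_force: [-0.4, 0.4, -0.1]
opening: 0.0511
```

```bash
python3 chk.py t5; python3 - <<'E'
from h import *; from workcell import arm,snapshot
d=snapshot("wrist"); W=fcloud(d); s=arm.get_state(); print(s["tool_pos"])
hsv=cv2.cvtColor(d["image"],cv2.COLOR_RGB2HSV)
w=W.reshape(-1,3); m=(np.linalg.norm(w[:,:2]-[.526,-.2225],axis=1)<.035)
c=w[m&(w[:,2]>.055)&(w[:,2]<.063)]; print("top",len(c),c.mean(0),c.min(0),c.max(0))
E
```

```text
[ 0.52811756 -0.21986705  0.12658876] 0.05107815305573261
40 [0.6108 0.1472 0.0626] rad 44.2 ang 29 max z 0.0678 p90 0.0660
40 [0.6086 0.102  0.062 ] rad 43.8 ang -33 max z 0.0685 p90 0.0653
43 [0.5711 0.1716 0.0613] rad 45.6 ang 91 max z 0.0678 p90 0.0645
38 [0.5701 0.0802 0.0629] rad 45.8 ang -92 max z 0.0677 p90 0.0657
41 [0.5299 0.1483 0.0621] rad 47.6 ang 152 max z 0.0689 p90 0.0656
39 [0.5309 0.1032 0.0614] rad 47.0 ang -151 max z 0.0650 p90 0.0641
pot 156 [0.5737 0.1273 0.0354]
[ 0.5281389  -0.21989222  0.1266079 ]
top 955 [ 0.52926065 -0.22335133  0.05764631] [ 0.51755626 -0.23414165  0.05500953] [ 0.53953183 -0.21192355  0.06001309]
```

View pics/t5.png

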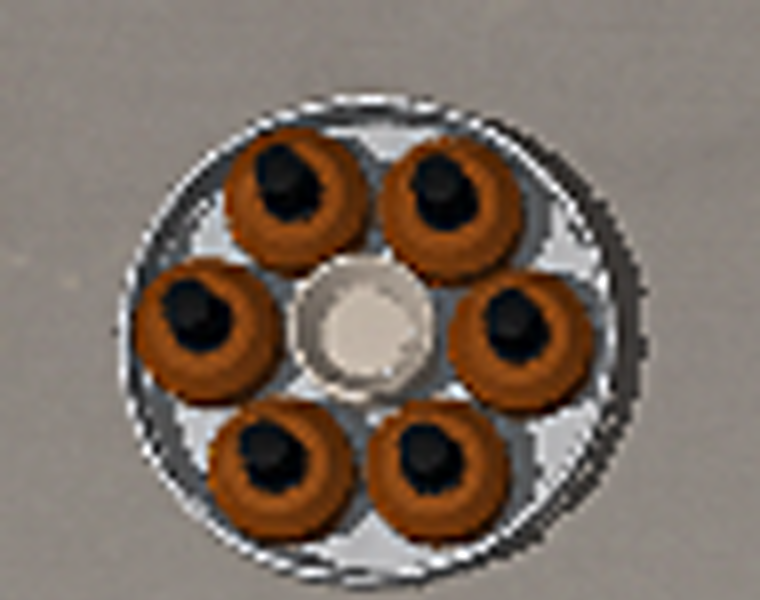

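All six bottles stand in the ring. The cap centres are about 44–48 mm from the tin's centre, with cap heights all about 62–63 mm. I'll check the newest bottle for tilt from the side before taking the diffuser.

```bash
python3 - <<'E'
from h import *; from workcell import snapshot
d=snapshot("side"); i=d["image"]; cv2.imwrite("pics/s6.png",cv2.resize(i[240:325,205:310],(740,600),interpolation=cv2.INTER_CUBIC)[...,::-1])
W=cloud(d).reshape(-1,3); r=np.linalg.norm(W[:,:2]-[.572,.126],axis=1); t=W[(W[:,2]>.045)&(W[:,2]<.075)&(r<.062)]
print(len(t)); T=d["camera_from_world"]
E
```

```text
576
```

View pics/s6.png

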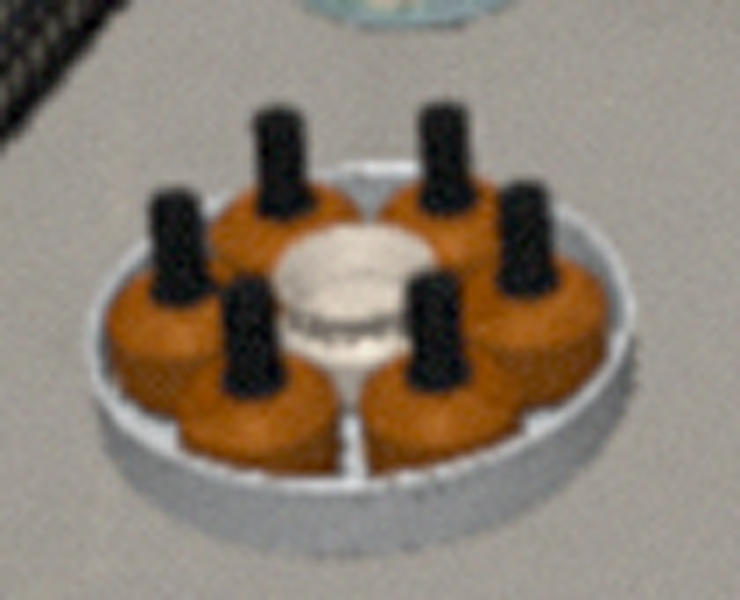

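Emit:
send_rows(
  motion=[
    [[0,0,0],[0,2,20],0.6],
    [[0,0,0],[0,0,35],0.6],
    [[0,0,0],[0,0,30],0.6],
    [[0,0,0],[0,0,14],0.6],
    [[0,0,0],[0,0,0],0],
    [[0,0,0],[0,0,0],0],
    [[0,0,0],[0,0,0],0],
    [[0,0,0],[0,0,0],0],
  ],
)

```text
time: 13.35
tool_pos: [0.528, -0.2238, 0.0287]
eef_rot: [1.0, 0.0, 0.001, 0.0]
wrist_force: [0.2, 0.6, -1.2]
opening: 0.023
```

All six bottles look upright and seated in the side view, with the new pair at the back at crop (280,230) and (440,215). The diffuser is gripped with an opening of 23 mm. Lifting and carrying it.

Emit:
send_rows(
  motion=[
    [[0,0,0],[0,0,-30],0],
    [[0,0,0],[0,0,-45],0],
    [[0,0,0],[0,-10,-45],0],
    [[0,0,0],[6,-43,-10],0],
    [[0,0,0],[6,-43,0],0],
    [[0,0,0],[6,-43,0],0],
    [[0,0,0],[6,-43,0],0],
    [[0,0,0],[6,-43,0],0],
  ],
)

```text
time: 14.15
tool_pos: [0.5576, 0.0029, 0.1586]
eef_rot: [1.0, -0.0, 0.001, 0.0]
wrist_force: [1.0, -0.6, -0.1]
opening: 0.0229
```

Emit:
send_rows(
  motion=[
    [[0,0,0],[6,-43,0],0],
    [[0,0,0],[6,-43,0],0],
    [[0,0,0],[3,-35,0],0],
    [[0,0,0],[0,0,15],0],
    [[0,0,0],[0,0,15],0],
    [[0,0,0],[0,0,0],0],
    [[0,0,0],[0,0,0],0],
    [[0,0,0],[0,0,0],0],
  ],
)

```text
time: 14.95
tool_pos: [0.573, 0.1221, 0.1287]
eef_rot: [1.0, -0.0, 0.001, -0.0]
wrist_force: [-0.1, -0.8, 0.2]
opening: 0.0229
```

```bash
python3 - <<'E'
from h import *; from workcell import arm,snapshot
d=snapshot("wrist"); np.savez("w7.npz",**d); cv2.imwrite("pics/w7.png",d["image"][...,::-1]); s=arm.get_state(); p=s["tool_pos"]; print(p,s["opening"])
w=fcloud(d).reshape(-1,3); hsv=cv2.cvtColor(d["image"],cv2.COLOR_RGB2HSV).reshape(-1,3)
white=(hsv[:,1]<70)&(hsv[:,2]>110)
q=w[white&(np.linalg.norm(w[:,:2]-p[:2],axis=1)<.025)&(w[:,2]>p[2]-.035)&(w[:,2]<p[2]+.035)]; print("held",len(q),q.min(0),q.max(0))
k=w[white&(np.linalg.norm(w[:,:2]-[.573,.126],axis=1)<.026)&(w[:,2]>.034)&(w[:,2]<.043)]; print("potrim",len(k),k.min(0),k.max(0),circ(k,.0205,4))
# top view pot outline
t=dict(np.load("t5.npz")); h=cv2.cvtColor(t["image"],cv2.COLOR_RGB2HSV); W=cloud(t)
m=((h[...,1]>15)&(h[...,1]<90)&(np.hypot(W[...,0]-.573,W[...,1]-.126)<.026)&(W[...,2]>.02)&(W[...,2]<.05)).astype('u1')
c=max(cv2.findContours(m,0,1)[0],key=cv2.contourArea); (u,v),r=cv2.minEnclosingCircle(c); print("pot px",u,v,r,ray(t,u,v,.037))
E
```

```text
[0.57297151 0.12208214 0.1286488 ] 0.02222449153387548
held 3288 [0.56331894 0.10473633 0.10841674] [0.59024338 0.13756867 0.16070831]
potrim 762 [0.55657778 0.10477143 0.03401623] [0.59427388 0.14665067 0.04106379] (array([0.574 , 0.1258]), np.float64(0.019), 702)
pot px 244.86000061035156 205.86000061035156 9.66442584991455 [0.5703487  0.12570624 0.037     ]
```

View pics/w7.png

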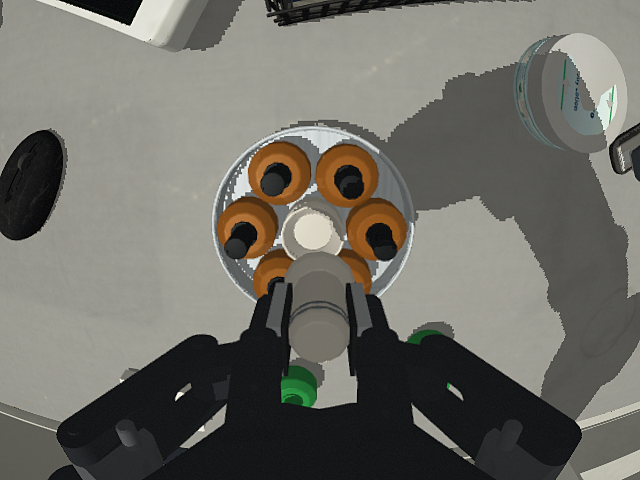

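The diffuser hangs vertical in front of the dish at pixel (313,230). A shift of +4.5 mm in y centres it. Lowering.

Emit:
send_rows(
  motion=[
    [[0,0,0],[0,-4.5,10],0],
    [[0,0,0],[0,0,20],0],
    [[0,0,0],[0,0,15],0],
    [[0,0,0],[0,0,8],0],
    [[0,0,0],[0,0,7],0],
    [[0,0,0],[0,0,5],0],
    [[0,0,0],[0,0,3],0],
    [[0,0,0],[0,0,0],0],
  ],
)

```text
time: 15.8
tool_pos: [0.5724, 0.1268, 0.0595]
eef_rot: [1.0, -0.0, -0.0, -0.0]
wrist_force: [-0.3, 0.3, -0.2]
opening: 0.0227
```

Emit:
send_rows(
  motion=[
    [[0,0,0],[0,0,1],0],
    [[0,0,0],[0,0,0],0],
    [[0,0,0],[0,0,0],0.4],
    [[0,0,0],[0,0,0],0.4],
    [[0,0,0],[0,0,0],0.4],
    [[0,0,0],[0,0,-25],0.4],
    [[0,0,0],[0,0,-40],0.4],
    [[0,0,0],[0,0,-40],0.4],
  ],
)

```text
time: 16.6
tool_pos: [0.5719, 0.1267, 0.1644]
eef_rot: [1.0, -0.0, -0.001, 0.0]
wrist_force: [1.6, 0.5, -0.2]
opening: 0.0339
```

Emit:
send_rows(
  motion=[
    [[0,0,0],[-10,45,0],0.6],
    [[0,0,0],[-10,45,0],0.6],
    [[0,0,0],[-10,45,0],0.6],
    [[0,0,0],[-10,45,0],0.6],
    [[0,0,0],[-10,45,0],0.6],
    [[0,0,0],[0,0,0],0.6],
    [[0,0,0],[0,0,0],0.6],
    [[0,0,0],[0,0,0],0.6],
  ],
)

```text
time: 17.4
tool_pos: [0.5227, -0.0968, 0.1637]
eef_rot: [1.0, 0.001, 0.0, -0.0]
wrist_force: [0.2, 0.8, -1.1]
opening: 0.0513
```

```bash
python3 chk.py t8; python3 - <<'E'
from h import *; from workcell import snapshot
t=dict(np.load("t8.npz")); w=cloud(t).reshape(-1,3); q=w[(np.hypot(w[:,0]-.572,w[:,1]-.126)<.02)&(w[:,2]>.078)]; print("diffuser top",len(q),q.mean(0),np.median(q[:,2]))
i=snapshot("side")["image"]; a=cv2.resize(i[225:325,205:310],(400,381)); b=cv2.resize(t["image"][165:255,200:295],(400,381))
cv2.imwrite("pics/f.png",np.hstack([a,b])[...,::-1])
E
```

```text
[ 0.52276672 -0.09647773  0.1636264 ] 0.05119781878897292
42 [0.6106 0.1474 0.0616] rad 44.1 ang 29 max z 0.0668 p90 0.0650
39 [0.6086 0.1021 0.0623] rad 43.7 ang -33 max z 0.0684 p90 0.0653
41 [0.5711 0.172  0.0614] rad 46.0 ang 91 max z 0.0660 p90 0.0643
17 [0.5659 0.1173 0.0626] rad 10.7 ang -125 max z 0.0743 p90 0.0700
39 [0.5698 0.08   0.062 ] rad 46.0 ang -93 max z 0.0681 p90 0.0651
9 [0.5607 0.1293 0.0588] rad 11.8 ang 164 max z 0.0697 p90 0.0646
38 [0.5305 0.1485 0.0621] rad 47.3 ang 152 max z 0.0684 p90 0.0649
39 [0.5306 0.1032 0.0618] rad 47.3 ang -151 max z 0.0686 p90 0.0647
pot 115 [0.5671 0.123  0.0399]
diffuser top 90 [0.56994027 0.12511426 0.08570072] 0.08598092448850858
```

View pics/f.png

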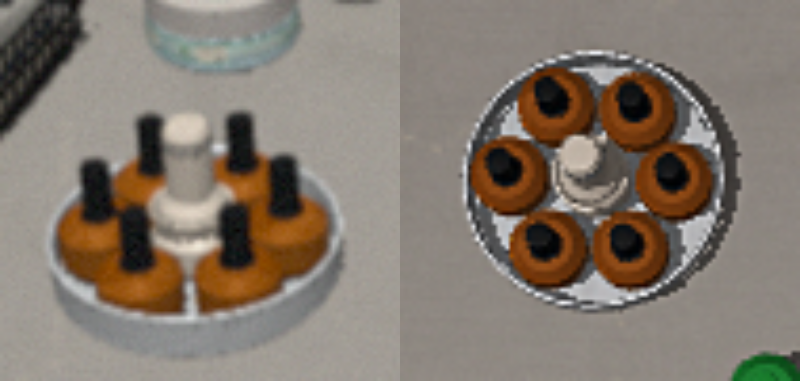

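The side and top crops show the diffuser upright in the dish, with its top at z≈86 mm against 88 mm expected and its axis within 1 mm of the pot's. All six bottles are standing and the arm is clear. Handing in.

```bash
python3 -c "
from workcell import ticket; print(ticket.sign_off())"
```

```text
the job is handed in; nothing more can be done
None
```

I packed both loose amber bottles upright into the open stretch of the ring, then seated the white diffuser in the centre pot's dish. I handed the job in at about 17.5 s, with the arm clear of everything. The sign-off gave no verdict.

| Last check | Measured | Expected or limit |
|---|---|---|
| Six cap centres from the tin's centre | 44–47 mm | below 56 mm |
| Mean height of the cap-top readings | about 62 mm for all six | 63 mm with the bottles on the tin's floor |
| Diffuser top | about 86 mm | 88 mm when fully home |
| Diffuser axis from the pot's axis | within about 1 mm | within 5 mm |

- **Upright:** All seven pieces looked upright in the side view; I did not measure tilt as a number.
- **Second bottle:** It pressed on something with about 12 N when set down, at the height expected for the tin's floor. It stands about 2 mm nearer the pot than I aimed for.
- **Cameras:** The top and wrist cameras disagreed by 2–3 mm in x. I aimed between the two and corrected with the arm's own readings.
- **Other objects:** I did not touch or aim at the tub, cards, notes or look-alikes. I did not measure them again at the end.

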